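# Brake lever check on the bench stand

### The job

Check the brake lever: of the two lever stands on the desk, take the one with the long lever and, with the backs of the fingers, gently press that lever in towards its bar until it stops short of the bar, keep it there for a second, then let it spring all the way out. Then press it in to its stop a second time and finish while still holding it in there. Only press the lever on its outer face: do not grasp it or reach behind it, do not lean on its bar, and leave the short lever and the loose things on the desk where they are.

Things in the scene. Friction and masses are not known exactly. Their poses are not given: they have to be found in the camera images.
- brake_stand: Fixed bench stand with the LONG lever, up to 133 mm high, turned up to 0.3 rad. Base plate 100x160x12 mm (x -55..45, y -60..100); a post near its +y end carries a level bar along the stand's y axis, 110 mm above the desk, right over the origin. Origin on the desk, z up, x from the lever side across the bar: the lever is pressed along +x.
- brake_bar: The fixed bar of that stand with its black rubber grip (32 mm thick, from y -104 to 10 mm in the stand's frame) and the black lever bracket (y 26..48 mm). Same frame as the stand. Not to be leaned on.
- brake_lever (a joint): Angle of the long lever about its upright pivot, rad: 0 = sprung out (rest), grows as it is pressed towards the bar, hard stop at 0.34, with about 14 mm of air left to the grip. Return spring: at the press point it starts to move at about 3.5 N, reaches the stop at about 7 N and springs back to 0 when let go. Not to be pushed with more than 35 N.
- brake_blade: Aluminium blade of the long lever, the face that is pressed: 15 mm tall, centred 110 mm above the desk, about 120 mm long from the pivot to its rounded tip, where it points towards the stand's -y. Origin on the pivot axis, at mid height. The frame turns with the lever; at rest it is parallel to the stand's.
- brake_rib: Inner side (facing the bar) of the same blade, a 9 mm tall rib; not to be touched. Origin as the blade.
- brake_press (a point): Point on the outer face of the long blade (facing away from the bar), at mid height (110 mm above the desk), 90 mm along from the pivot; a good place to press. At rest it lies at x -82, y -55 mm in the stand's frame and moves about 32 mm towards the bar over the full stroke. Free space all round on the outer side.
- brake_pivot (a point): Pivot axis of the long lever, 110 mm above the desk (stand frame x -54, y 35 mm).
- throttle_stand: The other fixed stand, the same in every way but with a SHORT lever (about 71 mm long); to be left alone. Which stand is left and which right changes. Its highest point is 133 mm.
- throttle_lever (a joint): Angle of the short lever, 0 = sprung out, 0.34 = pressed; must stay out.
- rosin_tin: Round open tin 67 mm across, 42 mm high, loose on the desk. Origin under its centre.
- bnc_tee: Small metal tee connector 16x33x26 mm, loose. Origin under its centre.
- nine_volt_1: Block battery 17x26x48 mm standing on end, loose. Origin under its centre.
- mini_motor_2: Small black round motor with wire ends, 30x28x30 mm, loose. Origin under its centre.
- tape_measure: Tape measure 28x61x50 mm, loose, by the papers. Origin under its centre.
- solder_reel: Reel of grey wire, 91x88x84 mm, standing on its flange, loose. Origin under its centre.

How it is judged:
On the way, in this order (a step that is already met when the one before it is completed fails the run):
1. the long lever is pressed in to its stop by the fingers and kept there (value of joint brake_lever above 0.3 rad and contact force between the fingers and brake_blade above 1.5 N), for 0.6 s.
2. the long lever has sprung all the way out again (value of joint brake_lever below 0.03 rad), for 0.1 s.
3. the long lever is pressed in to its stop a second time (all of step 1), for 0.3 s.
At the end, for the whole second after the job is handed in: The fingers still hold the long lever in at its stop (joint above 0.30 of 0.34 rad, pushed with more than 1.5 N on the blade), the short lever is out, and every loose thing is within 20 mm of where it stood (all of step 3 and value of joint throttle_lever below 0.05 rad and distance of each of rosin_tin, bnc_tee, nine_volt_1, mini_motor_2, tape_measure, solder_reel from where it was at the start of the episode below 0.02 m); the arm keeps its last pose, push and grip.
It fails at once if the long lever is forced: more than 35 N (contact force between the fingers and brake_blade above 35 N).
It fails at once if the fingers reach behind the long lever and touch its inner side (grasping or hooking it) (contact force between the fingers and brake_rib above 2 N).
It fails at once if the robot leans on the bar, its grip or its bracket (contact force between any of the fingers, the arm and brake_bar above 4 N).
It fails at once if the robot touches the other stand or its short lever is pressed (contact force between any of the fingers, the arm and throttle_stand above 3 N or value of joint throttle_lever above 0.1 rad).
It fails at once if a loose thing is lifted or pushed away (distance of any of rosin_tin, bnc_tee, nine_volt_1, mini_motor_2, tape_measure, solder_reel from where it was at the start of the episode above 0.03 m).
It also fails if it takes over 35 s, if anything falls off the work surface, if the arm or the gripper's body presses on something with over 40 N, if the wrist force passes 120 N, or if a joint passes its speed limit or range.

### The arm

A 6-joint arm with a two-finger parallel gripper is mounted at the origin on a cart in front of the work surface, level with it; the furniture and walls round the work are solid. World frame = base frame: x ahead of the robot, y to its left, z up, the work surface at z = 0. Lengths are in m, angles in rad, forces in N, time in s.
With the tool pointing down it reaches from about 0.325 to 0.775 m from the base axis. Payload 5.5 kg.
Tool frame: the origin (TCP) lies at the very end of the fingers, on their centre line; the grasp point (between the pads) lies 19 mm behind it; z points along the fingers, y is the line along which they close (so a half turn about z gives the same grasp; the last joint's range is limited). The gripper opens to 85 mm and grips with 20 to 120 N. Pads are 22 mm wide; open, the fingers measure 114 mm over their backs; the gripper's body (76 mm by 85 mm) begins 54 mm behind the grasp point. The pads swing forward as they close: fully open they stand 13 mm farther back than shut.
Start: joints at [-1.373, 0.091, 1.231, -0, 1.82, -0.057], TCP at [0.151, -0.581, 0.231] pointing down, gripper open.
Joint ranges: [-2.87, 2.87], [-0.86, 2.18], [0.17, 2.46], [-1.51, 4.65], [0.06, 2.69], [-2.65, 2.65]. Speed limits (rad/s): [2.57, 2.57, 3.01, 3.14, 3.14, 3.14].

### API

Orientations are given as a rotation vector (axis times angle).
In Python, from rig import ctrl, optics gives the robot as it stands.
- The arm moves only by the tool carry_out, never from a script. Its argument "motion" is a list of rows, each a list of 5 numbers: the opening, from 0 (shut) to 1 (fully open), then the shift along the tool's x, y, z normalised to -1 to 1, where 1 is 0.02 m, then the turn about the tool's z normalised to -1 to 1, where 1 is 5 degrees. A call has 1 to 12 rows; each row shifts and turns the commanded pose from where the row before left it, along the tool's axes as they then stand; what a row does not reach is not made up. A row lasts 1/12 s, in which the tool goes at most 41.7 mm and 7.16 degrees, less where a joint would pass 70% of its speed; a pose out of reach is approached as far as the arm can. A call with a number of a shift or a turn outside -1 to 1 is refused whole. A call with a gripper value outside its range is refused whole. The fingers move at their own pace and stop on an object; "squeeze" is the grip in N (left out, the last holds). Time passes only in rows, so rows that do not move let the fingers close. It gives the time, the measured TCP pose, the force, the opening and the grip force at its end, in the units of the state.
- ctrl.sense(): the state, without advancing time (a new reading comes with each control period).
- optics.snapshot(name): name is "scene" or "top" or "wrist"; returns a dict with "img" (420x560x3 uint8, red, green, blue), "vertical_fov" (degrees; the focal length in pixels is half the picture's height over the tangent of half this angle, whatever the lens; pixels are square), "cx", "cy" (the principal point, pixels), "dist_coeffs" ([k1, k2, p1, p2, k3] as OpenCV has them; the pictures are not rectified), "R" (3x3) and "t" (3): a world point X has camera coordinates R X + t. Camera axes: x right, y down, z forward; pixel columns grow to the right and rows downward; lengths in m; the calibration is good to about 2 mm. A picture is of the moment at which its call begins. There is no depth.
- ctrl.hand_in(): hands the job in; it is judged then, once.
The state is a dict: "time_s": time; "qpos": joint angles; "dq": joint speeds; "effort": joint torques, N m; "position": TCP position; "eef_rot": TCP orientation; "contact_force": force on the tool from outside, world axes, zero at the start; "ft_torque": the same for the moment, N m; "opening": opening from 0.0 (shut) to 1.0 (fully open); "gripper_force": force on a finger pad.
Only numpy, scipy, OpenCV 4.12 (cv2) and the standard library are available. Lean on these libraries where they do the work, as an engineer would, in place of code of your own. Each camera call takes 0.05 s, during which the arm holds its last target. There are 200 camera calls.

## Working session

There is one attempt and no reset: what is moved stays moved. The work goes in short steps, Python scripts to look and compute and a tool call to move; the robot and the scene stay as the last step left them, time stands still between calls to the robot, and variables do not carry over. Pictures are saved under pics/ and viewed, at most 10 in all, crops included, and the job is handed in when it is done.

Besides the shell and the picture viewer there is one more tool, called after "Call:" as name(argument=value, ...) on one line, values as JSON. carry_out: Moves the arm, as the interface text tells. Its arguments: {"type":"object","properties":{"motion":{"type":"array","items":{"type":"array","items":{"type":"number"}}},"squeeze":{"type":"number"}},"required":["motion"]}

```bash
mkdir -p pics
python3 - <<'E'
from rig import ctrl, optics
import cv2,pickle
for n in ("scene","top"):
    s=optics.snapshot(n); cv2.imwrite(f"pics/{n}1.png",s["img"][:,:,::-1]); pickle.dump(s,open(f"{n}.pkl","wb"))
    print(n,s["vertical_fov"],s["cx"],s["cy"],s["dist_coeffs"],s["R"],s["t"])
print(ctrl.sense())
E
```

```text
scene 55.78596334827056 274.56728958877954 207.15790984547434 [-0.08741922  0.          0.          0.          0.        ] [[-0.81541098 -0.57886182 -0.00489081]
 [-0.39272184  0.55937339 -0.72998011]
 [ 0.42529341 -0.59331307 -0.68345089]] [0.38550457 0.39083916 0.61329588]
top 48.8622677221275 284.4290894753095 207.91440939490195 [0.01301626 0.         0.         0.         0.        ] [[-0.06530649 -0.99785505  0.00451279]
 [-0.97521261  0.06286516 -0.2121517 ]
 [ 0.21141295 -0.01825581 -0.97722633]] [-0.11325284  0.57288313  1.14178926]
{'time_s': 0.1, 'qpos': array([-1.37264622e+00,  9.18229215e-02,  1.23176581e+00, -8.70272340e-06,
        1.81980316e+00, -5.67659923e-02]), 'dq': array([-1.66651465e-03, -1.63233012e-04, -2.35365955e-03, -5.19998381e-04,
       -1.09865630e-05,  3.34086073e-04]), 'effort': array([ 2.41529386e-03, -4.60216427e+01, -4.19219255e+01, -4.28124838e-05,
        1.06043954e-02,  2.51963093e-05]), 'position': array([ 0.15120622, -0.58037536,  0.23024019]), 'eef_rot': array([-3.11432956e+00, -3.99106582e-01,  2.12722187e-04]), 'contact_force': array([ 0.46916009,  0.35585346, -0.23016647]), 'ft_torque': array([ 0.00489496,  0.01287058, -0.04341803]), 'gripper_force': 0.0, 'opening': 0.9964745863453417}
```

View pics/top1.png

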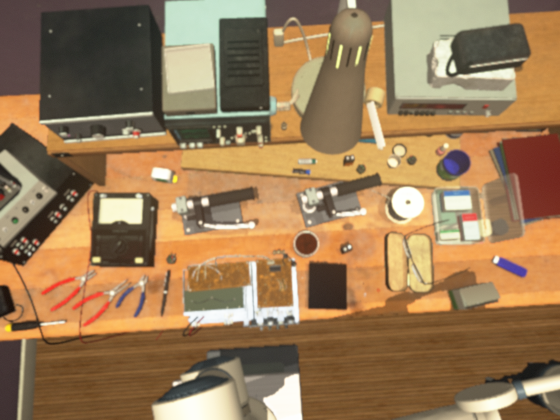

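View pics/scene1.png

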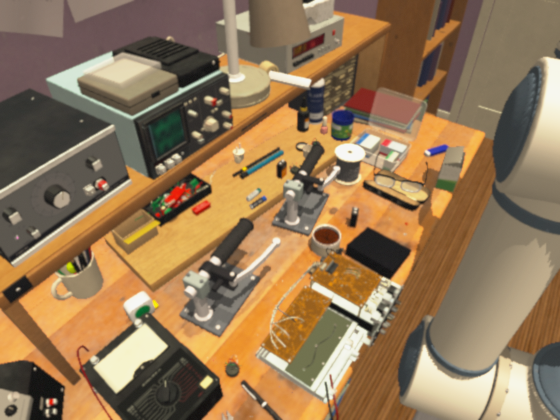

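The scene shows two stands. The left one in the top view, near (215,205), appears to have the longer lever, with its tip near (253,225). I'll zoom in to check.

Run:
```python
import cv2
a=cv2.imread("pics/top1.png")[165:265,160:400]; cv2.imwrite("pics/c1.png",cv2.resize(a,None,fx=3.33,fy=3.33,interpolation=cv2.INTER_CUBIC))
a=cv2.imread("pics/scene1.png")[130:340,170:380]; cv2.imwrite("pics/c2.png",cv2.resize(a,None,fx=2.8,fy=2.8,interpolation=cv2.INTER_CUBIC))
```

```text
(no output)
```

View pics/c1.png

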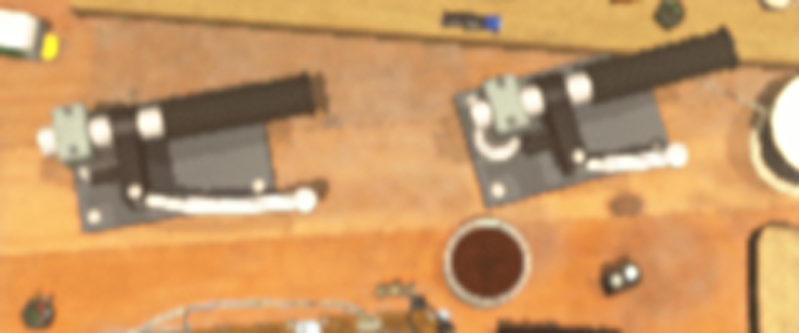

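View pics/c2.png

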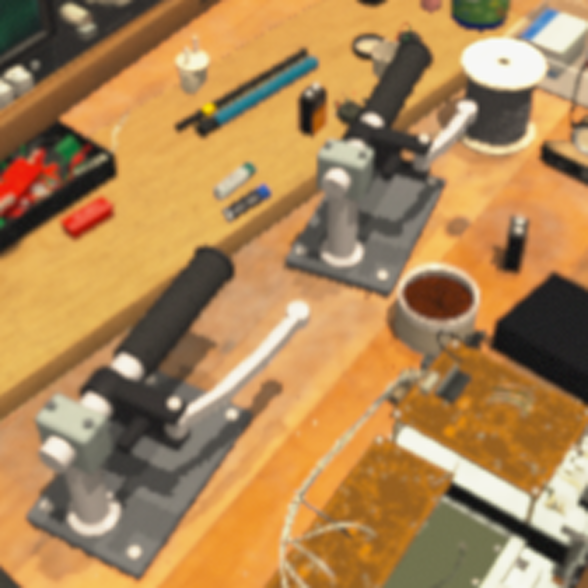

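The left stand has the long lever: pivot bolt at about (135,190) and tip ball at about (305,200) in the c1 crop. The grip runs from (315,92) to (160,120).

```bash
cat > h.py <<'E'
import numpy as np,cv2,pickle
def cam(s):
    f=s["img"].shape[0]/2/np.tan(np.radians(s["vertical_fov"]/2))
    return np.array([[f,0,s["cx"]],[0,f,s["cy"]],[0,0,1]]),np.array(s["dist_coeffs"],float)
def at_z(s,uv,z):
    K,d=cam(s); R=np.array(s["R"]); t=np.array(s["t"])
    n=cv2.undistortPoints(np.array([[uv]],float),K,d)[0,0]
    o=-R.T@t; v=R.T@np.array([n[0],n[1],1]); return o+v*(z-o[2])/v[2]
def proj(s,X):
    K,d=cam(s); return cv2.projectPoints(np.array(X,float).reshape(-1,3),cv2.Rodrigues(np.array(s["R"]))[0],np.array(s["t"]),K,d)[0][:,0]
E
python3 - <<'E'
from h import *
from scipy.optimize import least_squares
t=pickle.load(open("top.pkl","rb"));sc=pickle.load(open("scene.pkl","rb"))
c1=lambda u,v:(160+(u+.5)/3.33-.5,165+(v+.5)/3.33-.5)
c2=lambda u,v:(170+(u+.5)/2.8-.5,130+(v+.5)/2.8-.5)
for n,p,z in (("pivot",c1(135,190),.125),("tip",c1(305,200),.1175),("gripend",c1(313,92),.11),("brk",c1(120,122),.12)): print(n,at_z(t,p,z))
print("sc tip",at_z(sc,c2(298,311),.115),"sc pivot",at_z(sc,c2(175,403),.125))
# stand-frame features: plate corners (top z .012), grip end centre
F=[(t,c1(85,232),(-.055,.1,.012)),(t,c1(275,190),(-.055,-.06,.012)) ,(t,c1(318,92),(0,-.104,.11)),(t,c1(135,190),(-.054,.035,.125)),
   (sc,c2(138,577),(-.055,.1,.012)),(sc,c2(250,410),(-.055,-.06,.012)),(sc,c2(32,518),(.045,.1,.012)),(sc,c2(218,262),(0,-.104,.11)),(sc,c2(175,403),(-.054,.035,.125))]
F[1]=(t,c1(275,202),F[1][2])
def w(p,X):
    c,s=np.cos(p[2]),np.sin(p[2]); return [p[0]+c*X[0]-s*X[1],p[1]+s*X[0]+c*X[1],X[2]]
r=least_squares(lambda p:np.concatenate([proj(s,w(p,X))[0]-u for s,u,X in F]),[.5,.1,0],loss="soft_l1")
print(r.x); print(np.array([proj(s,w(r.x,X))[0]-u for s,u,X in F]).round(1))
for X in ((-.082,-.055,.11),(-.054,.035,.11)): print(w(r.x,X))
for n,p,z in (("tin",c1(487,262),.042),("motor",c1(620,277),.02),("reel",(405,204),.08)): print(n,at_z(t,p,z))
E
```

```text
pivot [0.52946762 0.0587746  0.125     ]
tip [ 0.51533923 -0.06488968  0.1175    ]
gripend [ 0.59901456 -0.07463914  0.11      ]
brk [0.58265644 0.06936186 0.12      ]
sc tip [ 0.51552865 -0.06652195  0.115     ] sc pivot [0.52936103 0.05288848 0.125     ]
[0.58488974 0.02775782 0.12172335]
[[-0.6  0.7]
 [ 1.4 -1.2]
 [-1.1  0.6]
 [ 1.2  0.9]
 [ 0.1 -0.6]
 [ 1.5  0.1]
 [-3.3 -1.3]
 [-0.7 -0.1]
 [-0.1  1.7]]
[np.float64(0.5101747340833828), np.float64(-0.03679191061972978), 0.11]
[np.float64(0.5270394894829672), np.float64(0.05594200995581901), 0.11]
tin [ 0.47083834 -0.20014469  0.042     ]
motor [ 0.45501272 -0.30607774  0.02      ]
reel [ 0.55072761 -0.4595374   0.08      ]
```

Call:
carry_out(motion=[[0,0.5,-0.5,0,0],[0,0.9,-0.9,0,0],[0,0.9,-0.9,0,0],[0,0.9,-0.9,0,0],[0,0.9,-0.9,0,0],[0,0.9,-0.9,0,0],[0,0.9,-0.9,0,0],[0,0.9,-0.9,0,0],[0,0.9,-0.9,0,0],[0,0.9,-0.9,0,0],[0,0.9,-0.9,0,0],[0,0.9,-0.9,0,0]], squeeze=30)

```text
time_s: 1.1
position: [0.3004, -0.3257, 0.2308]
eef_rot: [-3.116, -0.399, 0.0]
contact_force: [0.4, 0.4, -0.0]
opening: 0.001
gripper_force: 0.0
```

Call:
carry_out(motion=[[0,0.9,-0.9,0,0],[0,0.9,-0.9,0,0],[0,0.9,-0.9,0,0],[0,0.9,-0.9,0,0],[0,0.9,-0.9,0,0],[0,0.9,-0.9,0,0],[0,0.9,-0.9,0,0],[0,0.9,-0.9,0,0],[0,0.9,-0.9,0,0],[0,0.9,-0.9,0,0],[0,0.9,-0.9,0,0],[0,0.9,-0.9,0,0]])

```text
time_s: 2.1
position: [0.455, -0.0622, 0.2309]
eef_rot: [-3.116, -0.399, 0.001]
contact_force: [0.6, 0.2, 0.3]
opening: -0.001
gripper_force: 0.0
```

Call:
carry_out(motion=[[0,0.9,-0.9,0,0],[0,0,0,0,-1],[0,0,0,0,-1],[0,0,0,0,-1],[0,0,0,0,-1],[0,0,0,0,-1],[0,0,0,0,-1],[0,0,0,0,-1],[0,0,0,0,-1],[0,0,0,0,-1],[0,0,0,0,-1],[0,0,0,0,-1]])

```text
time_s: 3.1
position: [0.4674, -0.0415, 0.2308]
eef_rot: [-2.575, -1.798, 0.001]
contact_force: [0.8, -0.7, -0.1]
opening: -0.002
gripper_force: 0.0
```

Call:
carry_out(motion=[[0,0,0,0,-1],[0,0,0,0,-1],[0,0,0,0,-1],[0,0,0,0,-1],[0,0,0,0,-1],[0,0,0,0,-0.5],[0,0,0,0,0],[0,0,0,0,0]])

```text
time_s: 3.77
position: [0.4674, -0.0415, 0.2309]
eef_rot: [-2.081, -2.353, 0.001]
contact_force: [-0.0, -0.7, -1.0]
opening: 0.001
gripper_force: 0.0
```

```bash
cat > off.py <<'E'
from h import *
from rig import ctrl,optics
from scipy.spatial.transform import Rotation as Ro
S=(0.5849,0.0278,0.1217)
def rep():
    s=ctrl.sense(); R=Ro.from_rotvec(s["eef_rot"]).as_matrix(); p=s["position"]
    c,n=np.cos(S[2]),np.sin(S[2]); d=p[:2]-np.array(S[:2])
    print("t",round(s["time_s"],2),"world",p.round(4),"stand",(np.array([c*d[0]+n*d[1],-n*d[0]+c*d[1]])*1e3).round(1),"z",p[2].round(4),
     "tool y deg vs stand x",(np.degrees(np.arctan2(R[1,1],R[0,1])-S[2])).round(2),"tilt",R[:,2].round(3),"open",s["opening"],"F",s["contact_force"].round(2))
if __name__=="__main__": rep()
E
python3 off.py
python3 - <<'E'
from rig import optics; import cv2
for n in ("top",):
    s=optics.snapshot(n); cv2.imwrite("pics/t2.png",cv2.resize(s["img"][120:270,140:360,::-1],None,fx=3.5,fy=3.5))
E
```

```text
t 3.77 world [ 0.4674 -0.0415  0.2309] stand [-125.   -54.5] z 0.2309 tool y deg vs stand x 0.04 tilt [-0.001  0.    -1.   ] open 0.0005669781348868972 F [-0.04 -0.74 -0.98]
```

View pics/t2.png

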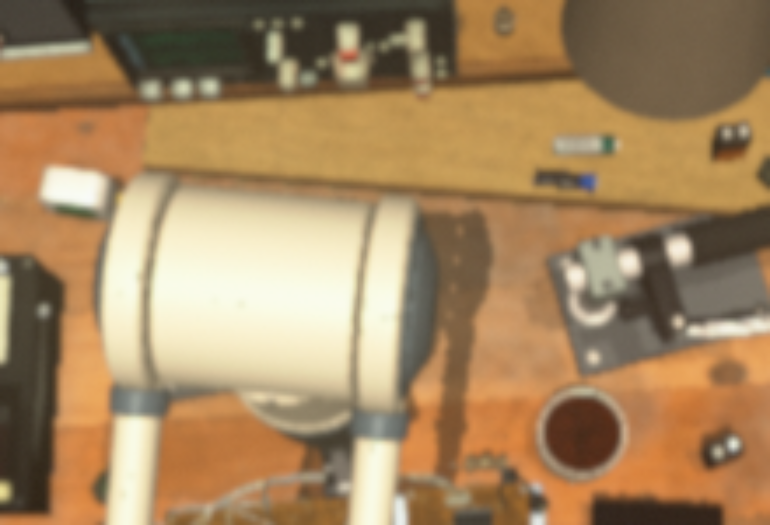

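The arm hides the stand in the top view, but the pose agrees with the plan: stand-frame x -125, y -54.5, tool y along the push direction. Next I'll lower the fingers beside the outer face.

Call:
carry_out(motion=[[0,0,0,0.6,0],[0,0,0,0.9,0],[0,0,0,0.9,0],[0,0,0,0.9,0],[0,0,0,0.9,0],[0,0,0,0.9,0],[0,0,0,0.8,0],[0,0,0,0.5,0],[0,0,0,0.3,0],[0,0,0,0,0],[0,0,0,0,0]])

```text
time_s: 4.73
position: [0.4677, -0.0415, 0.0975]
eef_rot: [2.08, 2.354, 0.0]
contact_force: [0.6, 0.6, -1.1]
opening: -0.0
gripper_force: 0.0
```

```bash
python3 off.py
python3 - <<'E'
from rig import optics; import cv2
s=optics.snapshot("scene"); cv2.imwrite("pics/s2.png",cv2.resize(s["img"][180:340,160:360,::-1],None,fx=3.5,fy=3.5))
E
```

```text
t 4.73 world [ 0.4677 -0.0415  0.0975] stand [-124.8  -54.6] z 0.0975 tool y deg vs stand x 0.11 tilt [ 0. -0. -1.] open -0.000341217512307184 F [ 0.57  0.55 -1.12]
```

View pics/s2.png

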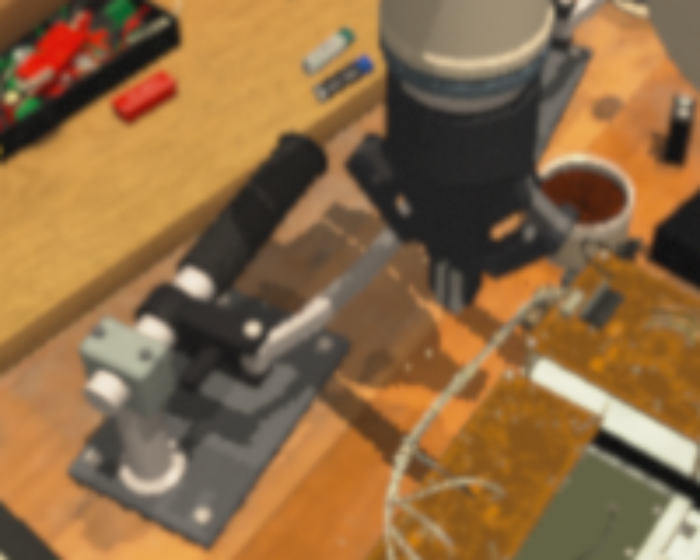

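The closed fingers stand just in front of the blade, with their tip at (455,305). The outer knuckles stick out sideways at about (355,155) and (565,240). I'll check their clearance over the grip before pressing.

Run:
```python
from h import *
s=pickle.load(open("scene.pkl","rb")); R=np.array(s["R"]);t=np.array(s["t"]);K,d=cam(s)
P=np.array([.4677,-.0415,.0975]); a=.1217; y=np.array([np.cos(a),np.sin(a),0]); n=np.array([-np.sin(a),np.cos(a),0])
for off in (0,.011):
  for u,v in ((455,305),(350,155),(362,185),(400,238),(430,240),(435,295),(480,270),(520,262),(572,258),(570,230)):
    q=cv2.undistortPoints(np.array([[[160+u/3.5,180+v/3.5]]]),K,d)[0,0]; o=-R.T@t; w=R.T@np.array([*q,1]); X=o+w*((P+off*n-o)@n)/(w@n)
    print(off,(u,v),"along push",round((X-P)@y*1e3),"above tip",round((X-P)[2]*1e3))
```

```text
0 (455, 305) along push -3 above tip -5
0 (350, 155) along push 62 above tip 84
0 (362, 185) along push 55 above tip 64
0 (400, 238) along push 32 above tip 33
0 (430, 240) along push 13 above tip 42
0 (435, 295) along push 10 above tip -3
0 (480, 270) along push -17 above tip 34
0 (520, 262) along push -39 above tip 53
0 (572, 258) along push -67 above tip 72
0 (570, 230) along push -64 above tip 91
0.011 (455, 305) along push -8 above tip 11
0.011 (350, 155) along push 55 above tip 97
0.011 (362, 185) along push 48 above tip 78
0.011 (400, 238) along push 26 above tip 48
0.011 (430, 240) along push 8 above tip 56
0.011 (435, 295) along push 4 above tip 12
0.011 (480, 270) along push -22 above tip 48
0.011 (520, 262) along push -43 above tip 67
0.011 (572, 258) along push -70 above tip 85
0.011 (570, 230) along push -68 above tip 104
```

Clearance is good: over the grip the knuckles stay at z of about 0.15 or more, against a grip top of 0.126. I'll press in gradually.

Call:
carry_out(motion=[[0,0,0.4,0,0],[0,0,0.5,0,0],[0,0,0.4,0,0],[0,0,0.2,0,0],[0,0,0.15,0,0],[0,0,0.15,0,0],[0,0,0.15,0,0],[0,0,0.15,0,0],[0,0,0,0,0]])

```text
time_s: 5.53
position: [0.5088, -0.0374, 0.0973]
eef_rot: [-2.081, -2.354, 0.004]
contact_force: [-4.7, -4.4, 3.0]
opening: 0.0
gripper_force: 2.8
```

```bash
python3 off.py
```

```text
t 5.53 world [ 0.5088 -0.0374  0.0973] stand [-83.4 -55.5] z 0.0973 tool y deg vs stand x 0.07 tilt [-0.002 -0.002 -1.   ] open 0.0004551412295680633 F [-4.73 -4.4   3.  ]
```

Call:
carry_out(motion=[[0,0,0.15,0,0],[0,0,0.15,0,0],[0,0,0.15,0,0],[0,0,0.1,0,0],[0,0,0.1,0,0],[0,0,0,0,0]])

```text
time_s: 6.03
position: [0.5214, -0.037, 0.0972]
eef_rot: [2.081, 2.352, -0.007]
contact_force: [-5.7, -7.7, 2.0]
opening: -0.004
gripper_force: 4.0
```

```bash
python3 off.py
python3 - <<'E'
from rig import optics; import cv2
s=optics.snapshot("scene"); cv2.imwrite("pics/s3.png",cv2.resize(s["img"][180:340,160:360,::-1],None,fx=3.5,fy=3.5))
E
```

```text
t 6.03 world [ 0.5214 -0.037   0.0972] stand [-70.9 -56.6] z 0.0972 tool y deg vs stand x 0.02 tilt [-0.002 -0.004 -1.   ] open -0.003975045258558804 F [-5.68 -7.74  1.99]
```

View pics/s3.png

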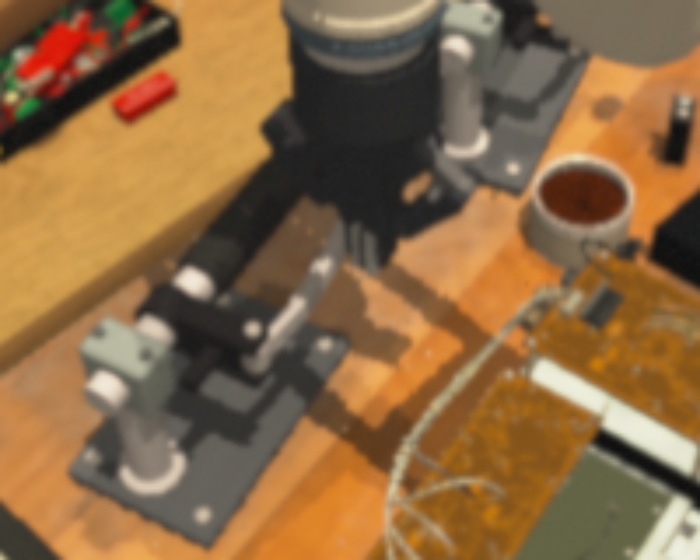

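The fingers' backs are on the outer face near (345,230), and the lever has turned part of the way. I'll continue in small steps.

Call:
carry_out(motion=[[0,0,0.1,0,0],[0,0,0.1,0,0],[0,0,0,0,0]])

```text
time_s: 6.33
position: [0.5253, -0.0366, 0.0972]
eef_rot: [2.081, 2.352, -0.008]
contact_force: [-6.1, -9.3, 2.6]
opening: -0.002
gripper_force: 4.3
```

Call:
carry_out(motion=[[0,0,0.05,0,0],[0,0,0.05,0,0],[0,0,0,0,0]])

```text
time_s: 6.58
position: [0.5271, -0.0364, 0.0972]
eef_rot: [2.082, 2.352, -0.008]
contact_force: [-5.6, -9.1, 2.3]
opening: -0.005
gripper_force: 4.4
```

```bash
python3 off.py
```

```text
t 6.58 world [ 0.5271 -0.0364  0.0972] stand [-65.1 -56.7] z 0.0972 tool y deg vs stand x 0.01 tilt [-0.003 -0.004 -1.   ] open -0.004544627423416522 F [-5.56 -9.11  2.29]
```

Call:
carry_out(motion=[[0,-0.05,0.05,0,0],[0,-0.05,0.05,0,0],[0,0,0,0,0]])

```text
time_s: 6.83
position: [0.5281, -0.0365, 0.0971]
eef_rot: [-2.078, -2.351, 0.007]
contact_force: [-10.9, -2.9, 5.5]
opening: 0.002
gripper_force: 6.1
```

Call:
carry_out(motion=[[0,0,0.05,0,0],[0,0,0.05,0,0],[0,0,0,0,0]])

```text
time_s: 7.08
position: [0.5285, -0.0364, 0.097]
eef_rot: [-2.076, -2.349, 0.012]
contact_force: [-19.2, -3.8, 7.7]
opening: -0.004
gripper_force: 9.7
```

```bash
python3 off.py
```

```text
t 7.08 world [ 0.5285 -0.0364  0.097 ] stand [-63.8 -56.9] z 0.097 tool y deg vs stand x 0.08 tilt [-0.01  -0.002 -1.   ] open -0.004480536782285728 F [-19.21  -3.81   7.74]
```

The force jumps with no further travel, so this is the stop. I'll ease off slightly and hold for over a second.

Call:
carry_out(motion=[[0,0,-0.03,0,0],[0,0,0,0,0],[0,0,0,0,0],[0,0,0,0,0],[0,0,0,0,0],[0,0,0,0,0],[0,0,0,0,0],[0,0,0,0,0],[0,0,0,0,0],[0,0,0,0,0],[0,0,0,0,0],[0,0,0,0,0]])

```text
time_s: 8.08
position: [0.5284, -0.0365, 0.0971]
eef_rot: [-2.077, -2.35, 0.011]
contact_force: [-15.7, -4.1, 6.9]
opening: -0.002
gripper_force: 8.5
```

```bash
python3 off.py
python3 - <<'E'
from rig import optics; import cv2
s=optics.snapshot("scene"); cv2.imwrite("pics/s4.png",cv2.resize(s["img"][180:340,160:360,::-1],None,fx=3.5,fy=3.5))
E
```

```text
t 8.08 world [ 0.5284 -0.0365  0.0971] stand [-63.9 -57. ] z 0.0971 tool y deg vs stand x 0.08 tilt [-0.008 -0.002 -1.   ] open -0.0021751777071015834 F [-15.74  -4.06   6.86]
```

View pics/s4.png

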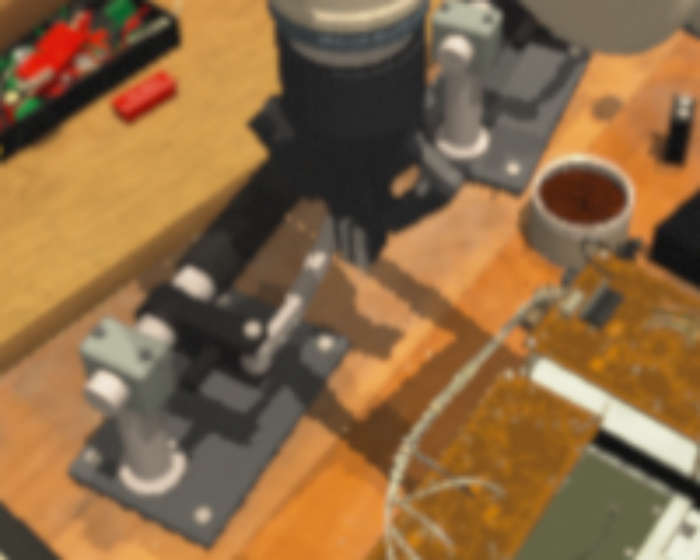

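The lever lies roughly parallel to the grip, with visible air in between, so it is at its stop. Travel of about 30 mm matches the 32 mm given, and the hold lasted over 1 s. Now I'll release it fully.

Call:
carry_out(motion=[[0,0,-0.1,0,0],[0,0,-0.3,0,0],[0,0,-0.3,0,0],[0,0,-0.3,0,0],[0,0,-0.4,0,0],[0,0,-0.4,0,0],[0,0,-0.4,0,0],[0,0,-0.3,0,0],[0,0,0,0,0],[0,0,0,0,0],[0,0,0,0,0],[0,0,0,0,0]])

```text
time_s: 9.13
position: [0.4824, -0.0418, 0.0974]
eef_rot: [2.079, 2.354, 0.0]
contact_force: [0.2, 0.2, -0.1]
opening: -0.001
gripper_force: 0.0
```

```bash
python3 off.py
python3 - <<'E'
from rig import optics; import cv2
s=optics.snapshot("scene"); cv2.imwrite("pics/s5.png",cv2.resize(s["img"][180:340,160:360,::-1],None,fx=3.5,fy=3.5))
E
```

```text
t 9.13 world [ 0.4824 -0.0418  0.0974] stand [-110.2  -56.6] z 0.0974 tool y deg vs stand x 0.13 tilt [ 0.001 -0.    -1.   ] open -0.0012582521395002595 F [ 0.22  0.21 -0.06]
```

View pics/s5.png

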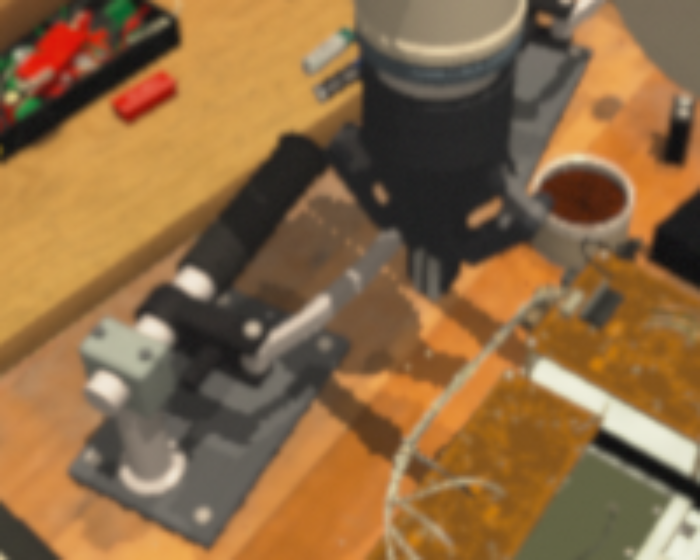

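The lever is back out at its rest line, as in the earlier view at (395,240), and the force is zero. I'll press a second time with the same 50 mm of travel.

Call:
carry_out(motion=[[0,0,0.3,0,0],[0,0,0.3,0,0],[0,0,0.2,0,0],[0,0,0.2,0,0],[0,0,0.2,0,0],[0,0,0.2,0,0],[0,-0.05,0.2,0,0],[0,0,0.2,0,0],[0,-0.05,0.2,0,0],[0,0,0.2,0,0],[0,0,0.1,0,0],[0,0,0,0,0]])

```text
time_s: 10.18
position: [0.5273, -0.0389, 0.0968]
eef_rot: [-2.079, -2.353, 0.006]
contact_force: [-6.5, -3.6, 1.9]
opening: 0.002
gripper_force: 3.6
```

```bash
python3 off.py
```

```text
t 10.18 world [ 0.5273 -0.0389  0.0968] stand [-65.3 -59.2] z 0.0968 tool y deg vs stand x 0.09 tilt [-0.004 -0.002 -1.   ] open 0.001943615741256054 F [-6.52 -3.64  1.87]
```

Call:
carry_out(motion=[[0,0,0.07,0,0],[0,0,0.05,0,0],[0,0,0.05,0,0],[0,0,0,0,0],[0,0,0,0,0]])

```text
time_s: 10.6
position: [0.529, -0.0387, 0.0967]
eef_rot: [-2.078, -2.351, 0.01]
contact_force: [-12.6, -4.3, 4.9]
opening: 0.004
gripper_force: 6.8
```

```bash
python3 off.py
```

```text
t 10.6 world [ 0.529  -0.0387  0.0967] stand [-63.6 -59.2] z 0.0967 tool y deg vs stand x 0.08 tilt [-0.007 -0.002 -1.   ] open 0.004116048872028229 F [-12.65  -4.33   4.88]
```

It's at the stop again, at x -63.6 with about 13 N. I'll hold there, then hand in.

Call:
carry_out(motion=[[0,0,0.02,0,0],[0,0,0,0,0],[0,0,0,0,0],[0,0,0,0,0],[0,0,0,0,0],[0,0,0,0,0],[0,0,0,0,0],[0,0,0,0,0]])

```text
time_s: 11.27
position: [0.5291, -0.0386, 0.0967]
eef_rot: [-2.078, -2.35, 0.011]
contact_force: [-13.4, -4.0, 5.4]
opening: -0.001
gripper_force: 7.5
```

```bash
python3 off.py; python3 -c "
from rig import ctrl
print(ctrl.hand_in())"
```

```text
t 11.27 world [ 0.5291 -0.0386  0.0967] stand [-63.5 -59.2] z 0.0967 tool y deg vs stand x 0.07 tilt [-0.008 -0.002 -1.   ] open -0.0008409068608140553 F [-13.41  -4.04   5.43]
the job is handed in; nothing more can be done
None
```

I pressed the long lever to its stop and held it for over a second, let it spring fully out, then pressed it in again. I handed in at 11.3 s with it still held at about 13 N; the judge's result was not shown.

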